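# Shut the emptied glue-stick collector and post the used-up stick

## Task

The collecting box for used-up glue sticks has just been emptied and its slide gate (orange handle) was left open. First push the gate shut, steadily and without ramming it, until the spring catch has snapped out behind it; then post the used-up glue stick, the one without a cap, right through the sprung yellow flap on top, so that it is inside the box and the flap has sprung shut again. Leave the capped glue stick, the scissors and the bowl where they are.

Things in the scene. Friction and masses are not known exactly. Their poses are not given: they have to be found in the camera images.
- collector: mint-green sheet-steel box, fixed: 120 (x) by 114 (y) mm, 215 tall, clear window at +y. Origin: centre of its footprint on the table; +x is the gate's closing direction. Two steel rails, 107 mm apart over their outsides, 61 high, run out to x = -240 mm; the gate blade between them is the box's floor (its top 52 mm above the table). A blue tray under it sticks out at +x
- gate (a joint): slide gate: m that it stands open (0 shut, at most 0.085). It stays where left; sliding takes about 6 N, from 0.024 on rising to about 12 N at 0.010, as its pin pushes the catch's bolt aside, then falling again. The bolt snaps out behind the pin at about 0.002; rubber-faced stop at -0.0015. Pushing on against the stop with over 30 N is ramming
- slide_gate: the sliding gate with its orange handle, an upright plate across the rails: 4 mm thick, 76 mm wide (collector y -38 to +38), 52 to 112 mm above the table. When shut its outer face is at collector x = -142 mm, 82 mm in front of the box's wall. Origin: the collector's origin shifted with the gate (by minus its opening along x)
- gate_push (a point): middle of the handle's outer face (the side away from the hopper), 95 mm above the table: push here towards collector +x
- catch (a joint): brass spring bolt of the catch, beside the +y rail, tip 49 mm from the middle line: m that it is pushed back (0 fully out, at most 0.013; about 0.009 as the gate's pin passes). Out behind the pin it stops the gate from opening; it needs no touch
- slot (a point): where to post: a point at the height of the box's flat top (215 mm), 17 mm from the front (-x) edge of the posting opening, midway in y. The opening is 48 (x) by 74 (y) mm, its front edge at collector x = -24 mm; a steel throat hangs 50 mm below that edge. Axes as the collector's
- flap (a joint): yellow sprung flap filling the opening, 46 mm long, hinged on its +x edge: rad pushed down into the box (0 shut, at most 1.45). 1 to 3 N at the free edge. A stick pushed in at the slot opens it to 1.1 to 1.2; it then pinches the stick against the throat and holds it when let go, until the stick's upper end is pushed over 45 mm below the box's top: the stick drops in, the flap springs up
- used_stick: the used-up glue stick, without a cap: upright cylinder 26 mm in diameter, 98 mm tall, green barrel with a pale label, white foot and white open upper end, about 20 g. Origin: centre of its underside, z axis up along it
- full_stick: a full glue stick with a yellow cap, standing: 27 mm in diameter, 98 mm tall. Origin: centre of its underside. To be left alone
- scissors: scissors with black and orange handles lying flat, 170 mm long, 11 mm high. Origin: under the pivot, x axis towards the points. To be left alone
- bowl: white bowl, 130 mm in diameter, 50 mm high. Origin: centre of its underside. To be left alone

How it is judged:
By the outcome, as a careful person would: the job done as asked, in the order asked, and still so for the second after the job is handed in, with the robot touching nothing.
It also fails if it takes over 62 s, if anything falls off the work surface, if the arm or the gripper's body presses on something with over 40 N, if the wrist force passes 120 N, or if a joint passes its speed limit or range.

## Robot

A 6-joint arm with a two-finger parallel gripper is mounted at the origin on the work surface. World frame = base frame: x ahead of the robot, y to its left, z up, the work surface at z = 0. Lengths are in mm, angles in rad, forces in N, time in s.
With the tool pointing down it reaches from about 350 to 950 mm from the base axis. Payload 17.4 kg.
Tool frame: the origin (TCP) lies at the very end of the fingers, on their centre line; the grasp point (between the pads) lies 19 mm behind it; z points along the fingers, y is the line along which they close (so a half turn about z gives the same grasp; the last joint's range is limited). The gripper opens to 93 mm and grips with 3 to 60 N. Pads are 15 mm wide; open, the fingers measure 128 mm over their backs; the gripper's body (75 mm by 188 mm) begins 65 mm behind the grasp point.
Start: joints at [-1.375, 0.116, 1.442, -0, 1.584, -0.038], TCP at [156.371, -656.643, 183.646] pointing down, gripper open.
Joint ranges: [-2.83, 2.83], [-0.83, 2.19], [0.07, 2.5], [-1.14, 4.28], [0.01, 3], [-2.97, 2.97]. Speed limits (rad/s): [1.89, 1.89, 2.22, 3.14, 3.14, 3.14].

## Interface

Orientations are given as [roll, pitch, yaw] about the fixed x, y, z axes, in that order (R = Rz(yaw) Ry(pitch) Rx(roll)).
In Python, from cell import manip, vision, get_obs gives the robot as it stands (manip), with the cameras (vision) and the readings as plain functions.
- The arm moves only by the shell command python3 steer.py FILE [OPENING] [FORCE], which reads ROWS from the file FILE. ROWS is a JSON object whose key "moves" holds a list of rows, 1 to 10 of them, each of 4 numbers: dx, dy, dz in mm, then a turn about the tool's z in rad; each row shifts and turns the commanded pose from where the row before left it, along the tool's axes as they then stand; what a row does not reach is not made up. A row lasts 1/8 s, in which the tool goes at most 62.5 mm and 0.188 rad, less where a joint would pass 70% of its speed; a pose out of reach is approached as far as the arm can. OPENING is the finger opening in mm, set as the command begins (- or left out keeps the last). The fingers move at their own pace and stop on an object; FORCE is the grip in N (left out, the last holds). Time passes only in rows, so rows that do not move let the fingers close. It prints the time, the measured TCP pose, the force, the opening and the grip force at its end. Input that does not fit is refused with a message, and nothing moves.
- get_obs(): the state, without advancing time (a new reading comes with each control period).
- vision.camera(name): name is "scene" or "side" or "wrist"; returns the picture (384x512x3 uint8, red, green, blue); there is no depth.
- vision.calibration(name): a dict with "fx", "fy", "cx", "cy" (pixels), "R" (3x3) and "t" (3): a world point X has camera coordinates R X + t. Camera axes: x right, y down, z forward; pixel columns grow to the right and rows downward; lengths in mm; the calibration is good to about 2 mm. A picture is of the moment at which its call begins: read the wrist's pose just before it. calibration takes no time and is no camera call; for the wrist camera it gives the pose at the moment of the call.
- manip.hand_in(): hands the job in; it is judged then, once.
The state is a dict: "t": time; "qpos": joint angles; "joint_vel": joint speeds; "joint_efforts": joint torques, N m; "ee_pos": TCP position; "tcp_rot": TCP orientation; "wrist_force": force on the tool from outside, world axes, zero at the start; "wrist_torque": the same for the moment, N m; "width": finger opening in mm; "grip_force": force on a finger pad.
Only numpy, scipy, OpenCV 4.12 (cv2) and the standard library are available. Lean on these libraries where they do the work, as an engineer would, in place of code of your own. Each camera call takes 0.05 s, during which the arm holds its last target. There are 200 camera calls.

## Working session

There is one attempt and no reset: what is moved stays moved. The work goes in short steps, Python scripts to look and compute and a shell command to move; the robot and the scene stay as the last step left them, time stands still between calls to the robot, and variables do not carry over. Pictures are saved under pics/ and viewed, at most 10 in all, crops included, and the job is handed in when it is done.

```bash
ls; mkdir -p pics; python3 - <<'E'
from cell import manip, vision, get_obs
import cv2
for n in("scene","side"):
    im=vision.camera(n);cv2.imwrite(f"pics/{n}0.png",im[:,:,::-1]);c=vision.calibration(n);print(n,c)
o=get_obs();print(o)
E
```

```text
cell.py
pics
steer.py
scene {'fx': 368.51081648422996, 'fy': 368.51081648422996, 'cx': 250.3033832039729, 'cy': 188.74919451464274, 'R': array([[-0.72768002,  0.6857741 ,  0.01398824],
       [ 0.58418787,  0.63031547, -0.51129927],
       [-0.3594528 , -0.36389051, -0.85928888]]), 't': array([ 357.76938416, -276.35295231, 1333.68574122])}
side {'fx': 499.9794883844665, 'fy': 499.9794883844665, 'cx': 259.93807690009265, 'cy': 195.95247527588356, 'R': array([[-0.98975944, -0.14228663,  0.01143519],
       [-0.08003772,  0.48684554, -0.86981342],
       [ 0.11819565, -0.86182129, -0.49324827]]), 't': array([ 549.56531677,  143.21570962, 1230.65721868])}
{'t': 0.1, 'qpos': array([-1.37484872e+00,  1.16407453e-01,  1.44215255e+00, -8.22673188e-06,
        1.58397613e+00, -3.77936662e-02]), 'joint_vel': array([-0.00049921,  0.00023143, -0.00200732,  0.00132435, -0.00114664,
       -0.00125336]), 'joint_efforts': array([ 1.59392574e-03, -7.22893238e+01, -6.23866367e+01,  7.80391437e-02,
        2.27574643e-02, -5.49861784e-05]), 'ee_pos': array([ 156.29735756, -656.45470549,  183.02813563]), 'tcp_rot': array([-3.14064954e+00, -2.74285550e-05,  2.33741153e-01]), 'wrist_force': array([ 0.58356945, -0.25392375,  0.00288394]), 'wrist_torque': array([-0.03430366,  0.01585619,  0.01797298]), 'grip_force': 0.0, 'width': 92.81930643446445}
```

View pics/scene0.png

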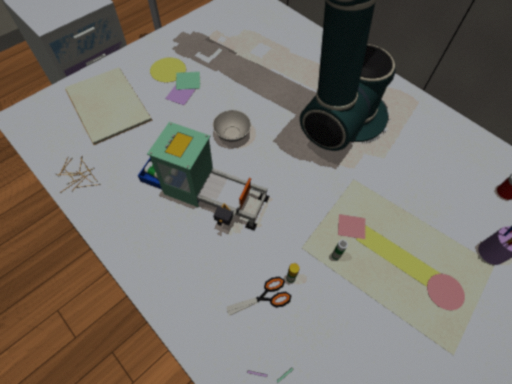

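View pics/side0.png

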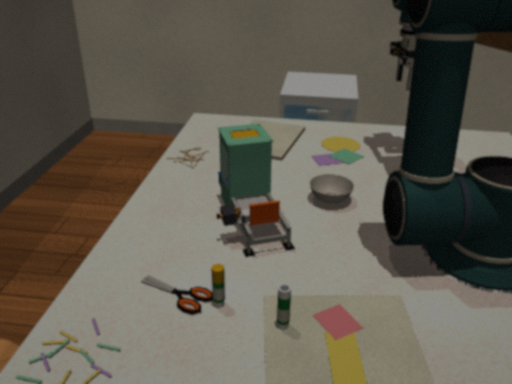

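The scene view shows the box around (182,163), flap (180,145), orange handle (245,192), used stick (340,250), capped stick (293,272), scissors (265,295) and bowl (232,127). In the side view the box is at (245,165), handle (265,212), and used stick (284,306). Next I'll enlarge the crops for accurate pixel positions.

```bash
python3 - <<'E'
import cv2,numpy as np
a=cv2.imread("pics/scene0.png");b=cv2.imread("pics/side0.png")
A=cv2.resize(a[115:235,140:275],None,fx=4,fy=4,interpolation=cv2.INTER_CUBIC)  #540x480
B=cv2.resize(b[115:260,210:300],None,fx=4,fy=4,interpolation=cv2.INTER_CUBIC)[:480] 
C=np.zeros((600,800,3),np.uint8)
C[:480,:540]=A
B=cv2.resize(b[115:260,208:298],(260,419),interpolation=cv2.INTER_CUBIC);C[:419,540:800]=B
C[480:600,0:200]=cv2.resize(a[235:265,320:370],(200,120),interpolation=cv2.INTER_CUBIC)
C[440:600,560:720]=cv2.resize(b[280:330,260:310],(160,160),interpolation=cv2.INTER_CUBIC)
cv2.imwrite("pics/c1.png",C)
for n,im in(("scene",a),("side",b)):
    h=cv2.cvtColor(im,cv2.COLOR_BGR2HSV)
    for nm,lo,hi in(("yel",(18,120,110),(32,255,255)),("org",(3,150,100),(14,255,255)),("grn",(60,60,30),(88,255,255))):
        m=cv2.inRange(h,lo,hi);k,l,s,c=cv2.connectedComponentsWithStats(m)
        for i in range(1,k):
            if s[i,4]>25: print(n,nm,s[i],c[i].round(1))
E
```

```text
scene yel [151  59  34  22 551] [166.6  69.2]
scene yel [166 133  26  24 367] [178.5 144.4]
scene yel [ 359  227   78   58 1259] [397.8 256.4]
scene yel [289 264  10   9  71] [293.9 267.8]
scene org [116   0  31  17 225] [129.9   5.7]
scene org [160   0  23  14  65] [169.8   6.4]
scene org [161   0  48  25 319] [180.5  11. ]
scene org [122  14  19  10  32] [129.8  18.9]
scene org [125  22  29  21 226] [138.7  31.9]
scene org [  0  42  27  17 152] [12.8 49.8]
scene org [  0  49  36  27 424] [17.6 61. ]
scene org [  0  70  41  25 114] [17.3 82.9]
scene org [  0  77  50  32 352] [21.6 93. ]
scene org [   0  155   42   59 1445] [ 15.5 183.2]
scene org [240 179  10  21  43] [244.8 188.7]
scene org [ 13 190  34  21 120] [ 31.7 199.3]
scene org [  0 196  53  41 621] [ 22.3 215.6]
scene org [   0  208   70   61 1494] [ 32.5 237.4]
scene org [  8 232  70  49 326] [ 43.8 254.9]
scene org [ 17 246  71  52 344] [ 55.7 268.9]
scene org [   0  251  125  101 5348] [ 63.9 300.2]
scene org [266 279  17  10  62] [274.5 282.8]
scene org [272 294  17  11  69] [280.6 298.3]
scene org [ 23 299 110  85 934
[... 883 characters left out ...]
] [264.9 203. ]
side org [193 288  17   8  66] [200.6 290.8]
side org [180 299  18   9  74] [187.9 302.4]
side org [ 26 306  13   5  30] [ 31.5 308.6]
side org [  0 339  18  28 214] [  6.2 349.9]
side grn [ 220  125   52   80 2855] [246.3 163.5]
side grn [331 150  31  13 228] [346.1 155.9]
side grn [ 402  176   62   42 1353] [433.5 198.8]
side grn [466 178  29  37 345] [478.4 198.5]
side grn [452 266  60  23 732] [487.6 276.2]
side grn [213 285  11   4  26] [218.2 286. ]
side grn [279 299  10  11  97] [283.4 304.1]
side grn [ 46 344  19  13  38] [ 54.1 351.4]
side grn [ 98 345  21   5  32] [108.2 346.8]
side grn [ 82 353  11  10  26] [ 87.7 357.7]
side grn [ 18 376  22   7  45] [ 28.5 378.9]
```

View pics/c1.png

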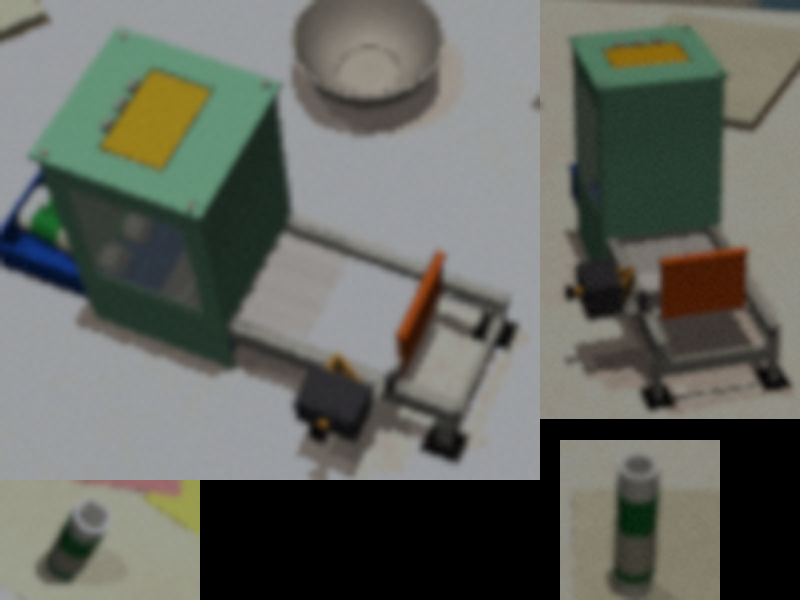

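The crop shows the four top corners of the box, the flap corners, the handle's top edge and the stick's top rim. I'll cast these onto planes at their known heights.

```bash
cat >h.py <<'E'
import numpy as np
from cell import manip, vision, get_obs
def ray(n,p,z,c=None):
    c=c or vision.calibration(n)
    d=c["R"].T@np.array([(p[0]-c["cx"])/c["fx"],(p[1]-c["cy"])/c["fy"],1]);o=-c["R"].T@c["t"]
    return o+d*(z-o[2])/d[2]
E
python3 - <<'E'
from h import *
def S(p,o=(0,0),off=(140,115),f=4): return [(p[i]-o[i]+.5)/f-.5+off[i] for i in(0,1)]
def D(p): return S(p,(540,0),(208,115),2.889)
sc=[ray("scene",S(p),215) for p in((122,32),(280,86),(203,215),(38,155))]
sd=[ray("side",D(p),215) for p in((690,28),(728,75),(603,88),(572,38))]
for a,b in zip(sc,sd):print(a.round(),b.round())
for q in(sc,sd):
    e=[q[(i+1)%4]-q[i] for i in range(4)];print([round(np.hypot(*v[:2])) for v in e],[round(np.degrees(np.arctan2(v[1],v[0])),1) for v in e],np.mean(q,0).round(1))
for p in((153,70),(213,88),(165,170),(100,150)):print("flap",ray("scene",S(p),215).round(1))
for p in((604,45),(685,40),(690,63),(613,68)):print("flapside",ray("side",D(p),215).round(1))
for p in((441,254),(402,334)):print("handle",ray("scene",S(p),112).round(1))
for p in((663,260),(746,249)):print("handle side",ray("side",D(p),112).round(1))
print("stick",ray("scene",S((92,515),(0,480),(320,235)),98).round(1),ray("side",S((640,464),(560,440),(260,280),3.2),98).round(1))
print("stick foot",ray("scene",S((58,572),(0,480),(320,235)),0).round(1),ray("side",S((632,590),(560,440),(260,280),3.2),0).round(1))
print("capped top",ray("scene",(294,265.5),98).round(),ray("side",(217.4,265.5),98).round())
E
```

```text
[ 590. -224.  215.] [ 590. -220.  215.]
[ 540. -113.  215.] [ 541. -113.  215.]
[644. -66. 215.] [645. -67. 215.]
[ 693. -176.  215.] [ 696. -176.  215.]
[121, 114, 121, 114] [np.float64(114.2), np.float64(24.4), np.float64(-65.8), np.float64(-155.6)] [ 616.6 -144.9  215. ]
[118, 114, 120, 115] [np.float64(115.0), np.float64(24.2), np.float64(-64.8), np.float64(-157.3)] [ 618. -144.  215.]
flap [ 594.5 -182.3  215. ]
flap [ 574.3 -142.6  215. ]
flap [ 639.8 -110.7  215. ]
flap [ 661.1 -152.3  215. ]
flapside [ 663.1 -163.9  215. ]
flapside [ 590.6 -189.   215. ]
flapside [ 578.  -134.9  215. ]
flapside [ 644.6 -111.8  215. ]
handle [506.5  11.7 112. ]
handle [571.1  41.  112. ]
handle side [573.9  43.5 112. ]
handle side [507.5  14.  112. ]
stick [460.6 318.7  98. ] [462.6 317.8  98. ]
stick foot [464.4 319.5   0. ] [463.7 322.5   0. ]
capped top [598. 273.  98.] [605. 272.  98.]
```

Box centre is about (617.3,-144.5), with collector +x at -65.6°. The gate is open about 46 mm, with the handle face at (539.7,26.8), and the used stick is at (462,319). I'll rise, then go over to the handle side with the gripper closed.

```bash
echo '{"moves": [[0,0,-60,0],[0,0,-60,0],[40,-46,-3,0],[40,-46,-3,0],[40,-46,-3,0],[40,-46,-3,0],[40,-46,-3,0],[40,-46,-3,0],[40,-46,-3,0],[40,-46,-3,0]]}' > mv.in && python3 steer.py mv.in 0 20; echo '{"moves": [[40,-46,0,0],[40,-46,0,0],[40,-46,0,0],[40,-46,0,0],[40,-46,0,0],[0,0,0,-0.18],[0,0,0,-0.18],[0,0,0,-0.18],[0,0,0,-0.18],[0,0,0,-0.18]]}' > mv.in && python3 steer.py mv.in; echo '{"moves": [[0,0,0,-0.18],[0,0,0,-0.18],[0,0,0,-0.18],[0,0,0,-0.18],[0,0,0,-0.14],[0,0,0,0]]}' > mv.in && python3 steer.py mv.in
```

```text
t: 1.35
ee_pos: [382.8, -222.6, 327.7]
tcp_rot: [3.141, -0.0, 0.234]
wrist_force: [0.8, -0.8, 0.6]
width: 0.8
grip_force: 0.0
t: 2.6
ee_pos: [523.6, 45.6, 327.3]
tcp_rot: [-3.141, 0.0, 1.14]
wrist_force: [-0.5, -0.2, -0.1]
width: 0.5
grip_force: 0.0
t: 3.35
ee_pos: [523.6, 45.6, 327.4]
tcp_rot: [-3.141, -0.0, 1.993]
wrist_force: [0.1, -0.3, -0.2]
width: 0.3
grip_force: 0.0
```

```bash
echo '{"moves": [[8,7,60,0],[0,0,60,0],[0,0,60,0],[0,0,40,0],[0,0,20,0],[0,0,0,0]]}' > mv.in && python3 steer.py mv.in; python3 - <<'E'
from cell import manip, vision, get_obs
import cv2,numpy as np
im=[cv2.resize(vision.camera(n)[y:y+140,x:x+130,::-1],None,fx=3,fy=3,interpolation=2) for n,x,y in(("scene",140,110),("side",205,115))]
cv2.imwrite("pics/p2.png",np.hstack(im))
E
```

```text
t: 4.1
ee_pos: [526.5, 55.7, 87.3]
tcp_rot: [-3.14, -0.0, 1.992]
wrist_force: [0.2, 0.1, -0.6]
width: 0.2
grip_force: 0.0
```

View pics/p2.png

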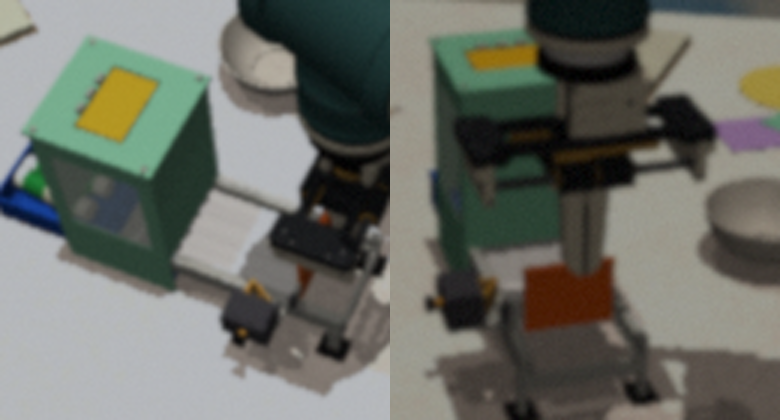

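The side view shows the fingertips near the handle's top edge (590,270). I'll check that against the projection.

```bash
python3 - <<'E'
from h import *
c=vision.calibration("side")
u=np.array([.413,-.911]);v=np.array([.911,.413])
def pr(X):
    q=c["R"]@X+c["t"];p=np.array([c["fx"]*q[0]/q[2]+c["cx"],c["fy"]*q[1]/q[2]+c["cy"]]);return ((p-[205,115])*3+[390,0]).round()
print("tcp",pr(np.array([526.5,55.7,87.3])),"center xy guess")
for x,y,z in((-188,-38,112),(-188,38,112),(-188,-38,56),(-188,38,56)):print(pr(np.r_[np.array([617.3,-144.5])+x*u+y*v,z]))
for p in((525,268),(612,260),(615,318),(525,328)):print(ray("side",((p[0]-390)/3+205,p[1]/3+115),112).round())
E
```

```text
tcp [582. 308.] center xy guess
[615. 256.]
[525. 268.]
[613. 314.]
[525. 327.]
[575.  42. 112.]
[507.  18. 112.]
[495. 105. 112.]
[561. 130. 112.]
```

The TCP should project to row 308, but the visible fingers end at about 272. I need a closer look before pushing.

```bash
python3 - <<'E'
from cell import manip, vision, get_obs
import cv2,numpy as np
a=cv2.resize(vision.camera("side")[165:235,235:295,::-1],(400,467),interpolation=2)
w=cv2.resize(vision.camera("wrist")[:,:,::-1],(400,300))
C=np.zeros((467,800,3),np.uint8);C[:,:400]=a;C[:300,400:]=w
cv2.imwrite("pics/p3.png",C)
E
```

```text
(no output)
```

View pics/p3.png

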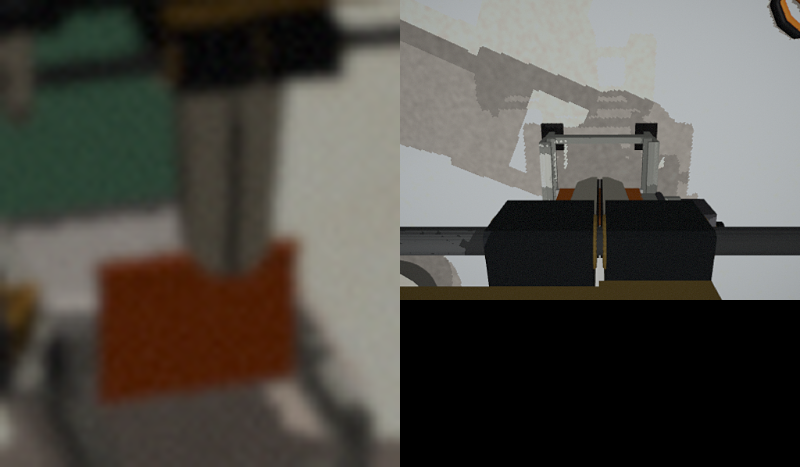

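```bash
python3 - <<'E'
from h import *
u=np.array([.413,-.911]);v=np.array([.911,.413])
o=get_obs();print(o["ee_pos"],o["wrist_force"])
def W(x,y,z):return np.r_[np.array([617.3,-144.5])+x*u+y*v,z]
for n,f in(("wrist",lambda p:p*[400/512,300/384]+[400,0]),("side",lambda p:(p-[235,165])*6.667)):
    c=vision.calibration(n);print(n,"cam at",(-c["R"].T@c["t"]).round())
    def pr(X):
        q=c["R"]@X+c["t"];return f(np.array([c["fx"]*q[0]/q[2]+c["cx"],c["fy"]*q[1]/q[2]+c["cy"]])).round()
    print("tcp",pr(o["ee_pos"]),"tip+10..30 up",pr(o["ee_pos"]+[0,0,10]),pr(o["ee_pos"]+[0,0,30]))
    for X in((-188,-38,112),(-188,38,112),(-188,-38,52),(-188,38,52),(-240,-53,61),(-240,53,61)):print(X,pr(W(*X)))
E
```

```text
[527.65797282  55.77837301  89.51307642] [-0.15986056  0.70642932 -0.64157458]
wrist cam at [496. 121. 291.]
tcp [602. 170.] tip+10..30 up [602. 175.] [602. 185.]
(-188, -38, 112) [550. 221.]
(-188, 38, 112) [651. 220.]
(-188, -38, 52) [561. 188.]
(-188, 38, 52) [640. 188.]
(-240, -53, 61) [540. 138.]
(-240, 53, 61) [660. 137.]
side cam at [ 410. 1069.  725.]
tcp [223. 346.] tip+10..30 up [223. 322.] [225. 274.]
(-188, -38, 112) [301. 236.]
(-188, 38, 112) [101. 263.]
(-188, -38, 52) [296. 374.]
(-188, 38, 52) [101. 402.]
(-240, -53, 61) [380. 421.]
(-240, 53, 61) [ 99. 464.]
```

The fingers are in front of the handle, but they look about 20 mm shorter than the TCP. I'll lower by 20 mm, still clear of the rails, and approach gently.

```bash
echo '{"moves": [[0,0,20,0],[-8,0,0,0],[-8,0,0,0],[-4,0,0,0],[-4,0,0,0],[-4,0,0,0]]}' > mv.in && python3 steer.py mv.in; echo '{"moves": [[-4,0,0,0],[-4,0,0,0],[-4,0,0,0],[-4,0,0,0]]}' > mv.in && python3 steer.py mv.in
```

```text
t: 5.05
ee_pos: [538.3, 30.5, 67.9]
tcp_rot: [3.141, -0.001, 1.994]
wrist_force: [-2.4, 5.1, 1.0]
width: 0.5
grip_force: 3.1
t: 5.55
ee_pos: [544.8, 15.9, 67.9]
tcp_rot: [3.141, -0.001, 1.994]
wrist_force: [-2.5, 5.7, 0.5]
width: 0.3
grip_force: 3.1
```

```bash
echo '{"moves": [[-4,0,0,0],[-4,0,0,0],[-4,0,0,0],[-3,0,0,0]]}' > mv.in && python3 steer.py mv.in; echo '{"moves": [[-2,0,0,0],[-2,0,0,0]]}' > mv.in && python3 steer.py mv.in; echo '{"moves": [[-2,0,0,0],[-1,0,0,0]]}' > mv.in && python3 steer.py mv.in
```

```text
t: 6.05
ee_pos: [550.5, 3.2, 67.9]
tcp_rot: [-3.142, -0.003, 1.994]
wrist_force: [-6.9, 14.4, 4.1]
width: 0.5
grip_force: 8.0
t: 6.3
ee_pos: [552.4, -0.9, 67.8]
tcp_rot: [3.141, -0.002, 1.994]
wrist_force: [-4.1, 6.7, 1.6]
width: 0.4
grip_force: 3.8
t: 6.55
ee_pos: [553.8, -3.9, 67.9]
tcp_rot: [3.141, -0.001, 1.994]
wrist_force: [-3.2, 6.2, 1.6]
width: 0.5
grip_force: 3.3
```

```bash
for i in 1 2; do echo '{"moves": [[-1,0,0,0]]}' > mv.in && python3 steer.py mv.in | egrep 'pos|force'; done; echo '{"moves": [[-1,0,0,0],[0,0,0,0]]}' > mv.in && python3 steer.py mv.in| egrep 'pos|force'
```

```text
ee_pos: [554.2, -4.9, 67.9]
wrist_force: [-2.5, 5.2, 1.7]
grip_force: 2.7
ee_pos: [554.7, -6.0, 67.9]
wrist_force: [-1.4, 4.0, 0.7]
grip_force: 1.7
ee_pos: [555.2, -7.0, 67.9]
wrist_force: [-1.7, 4.3, 1.5]
grip_force: 2.5
```

```bash
for i in 1; do echo '{"moves": [[-1,0,0,0],[0,0,0,0]]}' > mv.in && python3 steer.py mv.in | egrep 'pos|wrist_force'; done; echo '{"moves": [[-1,0,0,0],[0,0,0,0]]}' > mv.in && python3 steer.py mv.in| egrep 'pos|wrist_force'
```

```text
ee_pos: [555.6, -7.9, 67.8]
wrist_force: [-1.4, 4.7, 2.5]
ee_pos: [556.0, -8.8, 67.9]
wrist_force: [-2.6, 6.3, 0.7]
```

```bash
echo '{"moves": [[-0.7,0,0,0],[0,0,0,0]]}' > mv.in && python3 steer.py mv.in | egrep 'pos|wrist_force'
```

```text
ee_pos: [556.3, -9.4, 67.9]
wrist_force: [-1.7, 5.5, 1.4]
```

```bash
echo '{"moves": [[-0.7,0,0,0],[0,0,0,0]]}' > mv.in && python3 steer.py mv.in | egrep 'pos|wrist_force';echo '{"moves": [[-0.7,0,0,0],[0,0,0,0]]}' > mv.in && python3 steer.py mv.in | egrep 'pos|wrist_force'
```

```text
ee_pos: [556.3, -9.5, 67.9]
wrist_force: [-3.8, 8.8, 2.5]
ee_pos: [556.4, -9.6, 67.9]
wrist_force: [-6.3, 13.7, 4.3]
```

```bash
echo '{"moves": [[-0.7,0,0,0],[0,0,0,0]]}' > mv.in && python3 steer.py mv.in | egrep 'pos|wrist_force'
```

```text
ee_pos: [556.4, -9.6, 67.9]
wrist_force: [-8.6, 17.7, 5.6]
```

The stop has been reached at about 20 N, with no ramming. I'll back off, lift, and check the gate.

```bash
echo '{"moves": [[10,0,0,0],[20,0,0,0],[0,0,-60,0],[20,0,-60,0],[60,10,0,0],[60,10,0,0],[60,10,0,0],[60,10,0,0],[0,0,0,0]]}' > mv.in && python3 steer.py mv.in 60 12; python3 - <<'E'
from h import *
import cv2
a=vision.camera("scene");b=vision.camera("side")
C=np.hstack([cv2.resize(a[115:235,140:275,::-1],(540,480),interpolation=2),cv2.resize(b[115:260,208:298,::-1],(260,480),interpolation=2)])
cv2.imwrite("pics/p4.png",C)
E
```

```text
t: 9.68
ee_pos: [472.7, 272.6, 186.9]
tcp_rot: [3.142, -0.0, 1.998]
wrist_force: [0.3, -0.4, 1.1]
width: 59.7
grip_force: 0.0
```

View pics/p4.png

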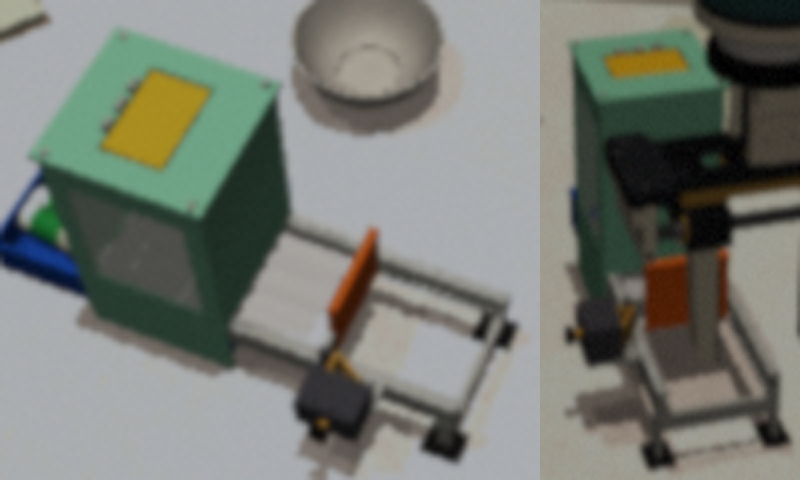

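The handle now sits at the gate's shut position, around (355,270) in the picture, and the bolt is beside it. I'll check both numerically and refine the stick with the wrist camera.

```bash
python3 - <<'E'
from h import *
import cv2
m=np.mean([ray("scene",[(p[0]+.5)/4-.5+140,(p[1]+.5)/4-.5+115],112) for p in((376,232),(332,309))],0)[:2]
print("handle x",(m-[617.3,-144.5])@[.413,-.911])
c=vision.calibration("wrist");im=vision.camera("wrist");cv2.imwrite("pics/w5.png",im[:,:,::-1])
for z in(98,0):
    q=c["R"]@np.array([461.8,318.3,z])+c["t"];print(z,c["fx"]*q[0]/q[2]+c["cx"],c["fy"]*q[1]/q[2]+c["cy"])
E
```

```text
handle x -136.5845218488303
98 267.9297087615834 126.43075176328755
0 264.7599710911171 119.4834330806522
```

View pics/w5.png

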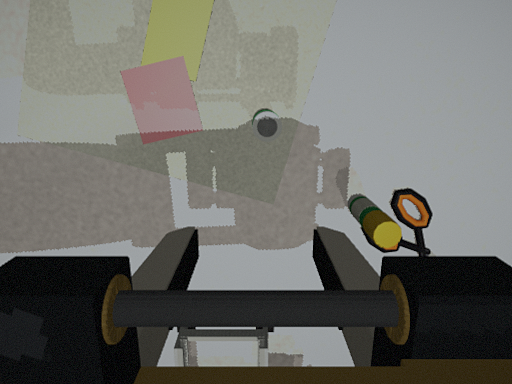

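The stick top is at (266,127), against a predicted (268,126), so the location is confirmed. Next: move over it, descend and grip.

```bash
echo '{"moves": [[46,8,0,0],[0,0,60,0],[0,0,40,0],[0,0,27,0],[0,0,0,0]]}' > mv.in && python3 steer.py mv.in; echo '{"moves": [[0,0,0,0],[0,0,0,0],[0,0,0,0],[0,0,0,0],[0,0,0,0]]}' > mv.in && python3 steer.py mv.in 10 12; echo '{"moves": [[0,0,-30,0],[0,0,0,0]]}' > mv.in && python3 steer.py mv.in; python3 - <<'E'
from cell import manip, vision, get_obs
import cv2,numpy as np
a=vision.camera("side")[210:340,220:350,::-1];b=vision.camera("wrist")[:,:,::-1]
cv2.imwrite("pics/p6.png",np.hstack([cv2.resize(a,(300,300),interpolation=2),cv2.resize(b,(400,300))]))
E
```

```text
t: 10.45
ee_pos: [462.6, 312.6, 58.3]
tcp_rot: [-3.138, 0.001, 1.992]
wrist_force: [0.1, -0.2, 0.1]
width: 60.3
grip_force: 0.0
t: 11.08
ee_pos: [463.2, 314.4, 60.3]
tcp_rot: [3.141, -0.0, 1.994]
wrist_force: [0.6, 0.2, 2.5]
width: 25.0
grip_force: 12.0
t: 11.32
ee_pos: [463.8, 314.9, 92.0]
tcp_rot: [3.139, -0.0, 1.994]
wrist_force: [-0.3, 0.6, -0.1]
width: 24.7
grip_force: 12.0
```

View pics/p6.png

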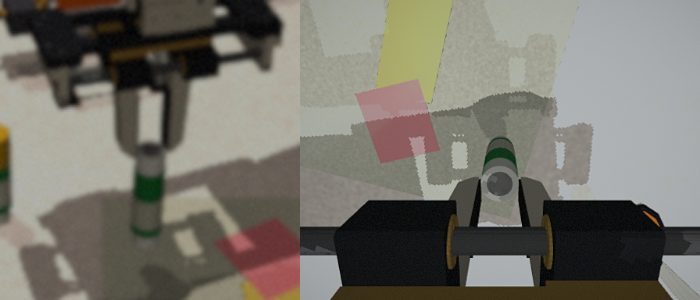

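```bash
python3 - <<'E'
from h import *
o=get_obs();print(o["ee_pos"],o["width"],o["grip_force"])
print("top if lifted",ray("wrist",(256,236),130).round(1),"not lifted",ray("wrist",(256,236),98).round(1))
c=vision.calibration("side")
for z in(0,31,98,129,92):
    q=c["R"]@np.array([462.5,317.5,z])+c["t"];p=np.array([c["fx"]*q[0]/q[2]+c["cx"],c["fy"]*q[1]/q[2]+c["cy"]]);print(z,((p-[220,210])*300/130).round())
E
```

```text
[462.93020019 314.29094685  89.63759955] 24.9537566776085 11.999680548906326
top if lifted [459.7 318.2 130. ] not lifted [465.2 306.1  98. ]
0 [145. 265.]
31 [147. 238.]
98 [149. 178.]
129 [151. 148.]
92 [149. 183.]
```

The stick is lifted and held, with its axis about 4 mm toward tool +x from the TCP. I'll carry it above the slot.

```bash
echo '{"moves": [[0,0,-30,0],[0,0,-60,0],[0,0,-60,0],[0,0,-50,0],[0,0,-25,0],[0,0,0,0]]}' > mv.in && python3 steer.py mv.in - 20; echo '{"moves": [[-25,-3,0,0],[-50,-5,0,0],[-55,-5,0,0],[-55,-6,0,0],[-55,-6,0,0],[-55,-6,0,0],[-55,-5,0,0],[-50,-5,0,0],[-40,-4,0,0],[-25,-2,0,0]]}' > mv.in && python3 steer.py mv.in; echo '{"moves": [[-14,-1,0,0],[0,0,0,0],[0,0,0,0]]}' > mv.in && python3 steer.py mv.in; python3 - <<'E'
from h import *
import cv2
c=vision.calibration("wrist");a=vision.camera("scene")[60:220,110:260,::-1];b=vision.camera("wrist")[:,:,::-1]
cv2.imwrite("pics/p7.png",np.hstack([cv2.resize(a,(360,384),interpolation=2),b[:,36:476]]))
e=np.mean([get_obs()["ee_pos"] for _ in range(20)],0);print(e)
r=e[:2]-[617.3,-144.5];print("tcp in coll",r@[.413,-.911],r@[.911,.413])
for x,y in((-24,-37),(-24,37),(24,37),(24,-37),(-60,-57),(-60,57)):
    q=c["R"]@np.r_[np.array([617.3,-144.5])+x*np.array([.413,-.911])+y*np.array([.911,.413]),215]+c["t"];print(x,y,c["fx"]*q[0]/q[2]+c["cx"]-36+360,c["fy"]*q[1]/q[2]+c["cy"])
E
```

```text
t: 12.18
ee_pos: [463.4, 314.5, 315.7]
tcp_rot: [3.14, -0.0, 1.994]
wrist_force: [-0.2, 0.2, -0.4]
width: 24.3
grip_force: 20.0
t: 13.42
ee_pos: [611.1, -130.6, 312.5]
tcp_rot: [-3.139, -0.002, 1.993]
wrist_force: [-0.4, 0.3, 0.0]
width: 24.2
grip_force: 20.0
t: 13.8
ee_pos: [615.8, -141.2, 315.1]
tcp_rot: [3.141, -0.0, 1.995]
wrist_force: [-0.0, 0.3, -0.4]
width: 24.0
grip_force: 20.0
[ 615.79702892 -141.19549168  315.28444337]
tcp in coll -3.6311341368765353 -0.00444472246450384
-24 -37 539.4852148223483 158.8038839256189
-24 37 622.6751243512231 158.56623853394714
24 37 621.0919615396085 209.88408390532297
24 -37 541.212109870052 210.10863113778495
-60 -57 514.8904291536479 117.51273543858011
-60 57 647.1585480723243 117.1300282033891
```

View pics/p7.png

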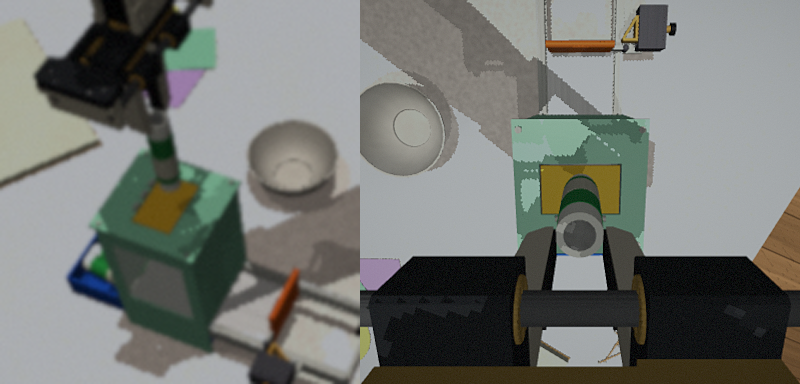

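The stick is above the flap. The wrist view puts the flap about 2 mm further in +x than estimated (front edge row 165 against 161), so I'll shift 2.5 mm and go down slowly.

```bash
echo '{"moves": [[-2.5,0,20,0],[0,0,12,0],[0,0,8,0],[0,0,6,0],[0,0,6,0]]}' > mv.in && python3 steer.py mv.in | egrep 'pos|wrist_f'; echo '{"moves": [[0,0,6,0],[0,0,6,0]]}' > mv.in && python3 steer.py mv.in| egrep 'pos|wrist_f'
```

```text
ee_pos: [617.0, -144.5, 263.1]
wrist_force: [-1.0, 0.2, 3.5]
ee_pos: [617.0, -144.5, 250.8]
wrist_force: [-0.5, 1.0, 3.0]
```

```bash
echo '{"moves": [[0,0,6,0],[0,0,6,0],[0,0,6,0]]}' > mv.in && python3 steer.py mv.in | egrep 'pos|wrist_f|width'; echo '{"moves": [[0,0,6,0],[0,0,5,0],[0,0,4,0]]}' > mv.in && python3 steer.py mv.in| egrep 'pos|wrist_f|width'
```

```text
ee_pos: [616.9, -144.5, 232.5]
wrist_force: [-0.2, -0.7, 2.2]
width: 24.1
ee_pos: [616.9, -144.4, 217.6]
wrist_force: [-0.6, -0.1, 2.0]
width: 24.0
```

```bash
echo '{"moves": [[0,0,0,0],[0,0,0,0],[0,0,0,0]]}' > mv.in && python3 steer.py mv.in 45 20| egrep 'pos|wrist_f|width'; echo '{"moves": [[0,0,-15,0],[0,0,-25,0],[0,0,-30,0],[0,0,0,0]]}' > mv.in && python3 steer.py mv.in; python3 - <<'E'
from h import *
import cv2
a=vision.camera("scene")[90:220,110:260,::-1];b=vision.camera("wrist")[:,:,::-1]
cv2.imwrite("pics/p8.png",np.hstack([cv2.resize(a,(360,312),interpolation=2),b[72:,36:476]]))
E
```

```text
ee_pos: [616.9, -144.5, 218.0]
wrist_force: [-0.9, -0.4, 0.3]
width: 44.2
t: 16.4
ee_pos: [617.5, -144.6, 291.7]
tcp_rot: [3.138, 0.003, 1.994]
wrist_force: [0.2, -0.3, -0.2]
width: 44.8
grip_force: 0.0
```

View pics/p8.png

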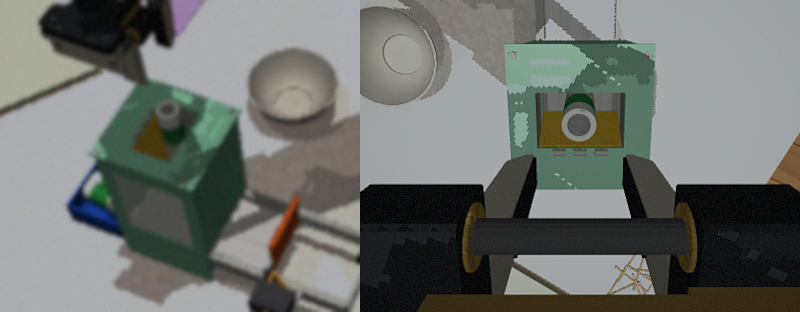

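The stick is pinched upright, with its top at wrist pixel (254,196). I'll work out its offset from the TCP.

```bash
python3 - <<'E'
from h import *
for z in(250,258):
    p=ray("wrist",(254,196),z);r=p[:2]-[617.3,-144.5];print(p.round(1),"coll",r@[.413,-.911],r@[.911,.413])
e=get_obs()["ee_pos"];r=e[:2]-[617.3,-144.5];print(e,r@[.413,-.911],r@[.911,.413])
for f in((-24,1),(24,1)):pass
print([ray("wrist",(p[0]-360+36,p[1]+72),215).round(1) for p in((537,93),(625,93),(623,147),(538,147))])
E
echo '{"moves": [[5,0,0,0],[0,0,0,0],[0,0,0,0],[0,0,0,0]]}' > mv.in && python3 steer.py mv.in 0 20
```

```text
[ 613.2 -142.4  250. ] coll -3.612699605294752 -2.9062202432376423
[ 612.2 -140.3  258. ] coll -5.9005364886502845 -2.872384020031319
[ 616.98352996 -144.46912164  288.30175704] -0.1588323073395623 -0.27555144358658695
[array([ 576. , -141.3,  215. ]), array([ 641.4, -111.9,  215. ]), array([ 660.4, -154.5,  215. ]), array([ 594.4, -184.1,  215. ])]
t: 17.0
ee_pos: [614.8, -139.9, 287.8]
tcp_rot: [-3.141, -0.0, 1.994]
wrist_force: [-0.5, -0.8, 0.4]
width: 9.5
grip_force: 0.0
```

```bash
echo '{"moves": [[0,-2,10,0],[0,0,8,0],[0,0,3,0],[0,0,0,0]]}' > mv.in && python3 steer.py mv.in | egrep 'pos|wrist_f|width'; for i in 1; do echo '{"moves": [[0,0,4,0],[0,0,0,0]]}' > mv.in && python3 steer.py mv.in | egrep 'pos|wrist_f'; done;  echo '{"moves": [[0,0,4,0],[0,0,0,0]]}' > mv.in && python3 steer.py mv.in | egrep 'pos|wrist_f';  echo '{"moves": [[0,0,4,0],[0,0,0,0]]}' > mv.in && python3 steer.py mv.in | egrep 'pos|wrist_f'
```

```text
ee_pos: [612.9, -140.7, 266.6]
wrist_force: [-0.2, 0.3, 0.0]
width: 0.6
ee_pos: [613.0, -140.7, 262.7]
wrist_force: [0.9, -0.3, -0.7]
ee_pos: [612.9, -140.7, 258.6]
wrist_force: [-0.5, -0.9, -0.4]
ee_pos: [612.9, -140.7, 254.5]
wrist_force: [0.1, -0.2, 0.0]
```

```bash
echo '{"moves": [[0,0,5,0],[0,0,5,0]]}' > mv.in && python3 steer.py mv.in | egrep 'pos|wrist_f'; echo '{"moves": [[0,0,5,0],[0,0,5,0]]}' > mv.in && python3 steer.py mv.in | egrep 'pos|wrist_f';  echo '{"moves": [[0,0,5,0],[0,0,5,0]]}' > mv.in && python3 steer.py mv.in | egrep 'pos|wrist_f'
```

```text
ee_pos: [613.0, -140.7, 244.6]
wrist_force: [-0.1, -0.5, 0.4]
ee_pos: [613.0, -140.7, 234.5]
wrist_force: [-0.0, -0.6, -0.4]
ee_pos: [613.0, -140.7, 224.6]
wrist_force: [0.6, 0.2, 0.2]
```

No contact yet. This matches the images, where the tips sit about 30 mm above the reported TCP. I'll keep lowering with small steps.

```bash
echo '{"moves": [[0,0,4,0],[0,0,0,0]]}' > mv.in && python3 steer.py mv.in | egrep 'pos|wrist_f'; echo '{"moves": [[0,0,4,0],[0,0,0,0]]}' > mv.in && python3 steer.py mv.in | egrep 'pos|wrist_f';  echo '{"moves": [[0,0,4,0],[0,0,0,0]]}' > mv.in && python3 steer.py mv.in | egrep 'pos|wrist_f'
```

```text
ee_pos: [612.9, -140.7, 220.6]
wrist_force: [0.5, -0.4, -0.1]
ee_pos: [613.0, -140.7, 216.7]
wrist_force: [-0.8, 0.2, 0.4]
ee_pos: [612.9, -140.7, 212.5]
wrist_force: [0.7, -0.0, -0.6]
```

```bash
python3 - <<'E'
from h import *
import cv2
for n in("scene","side","wrist"):
    im=vision.camera(n);h=cv2.cvtColor(im,cv2.COLOR_RGB2HSV)
    for nm,lo,hi in(("yel",(18,120,70),(32,255,255)),("darkgreen",(55,120,20),(80,255,120)),("white",(0,0,150),(180,30,255))):
        m=cv2.inRange(h,np.array(lo),np.array(hi))
        if n=="scene":m[:, :140]=0;m[:,220:]=0;m[:100]=0;m[215:]=0
        if n=="side":m[:, :215]=0;m[:,290:]=0;m[:90]=0;m[180:]=0
        if n=="wrist":m[:,:150]=0;m[:,360:]=0
        k,l,s,c=cv2.connectedComponentsWithStats(m)
        print(n,nm,[(s[i].tolist(),c[i].round().tolist()) for i in range(1,k) if s[i,4]>15][:8])
print(get_obs()["t"])
c=vision.calibration("wrist")
for x,y,z in((-24,-37,215),(24,37,215),(-7,0,258),(-7,0,215)):
    q=c["R"]@np.r_[np.array([618,-146.5])+x*np.array([.413,-.911])+y*np.array([.911,.413]),z]+c["t"];print(x,y,z,c["fx"]*q[0]/q[2]+c["cx"],c["fy"]*q[1]/q[2]+c["cy"])
E
```

```text
scene yel [([166, 138, 13, 18, 106], [173.0, 149.0])]
scene darkgreen [([179, 144, 8, 8, 37], [183.0, 148.0]), ([148, 165, 8, 11, 47], [151.0, 170.0])]
scene white [([140, 100, 20, 21, 279], [147.0, 108.0]), ([185, 100, 35, 56, 974], [205.0, 120.0]), ([140, 132, 15, 38, 293], [144.0, 148.0]), ([146, 162, 6, 8, 23], [148.0, 165.0]), ([207, 174, 12, 8, 44], [212.0, 177.0]), ([140, 182, 34, 33, 675], [151.0, 201.0]), ([201, 185, 19, 17, 193], [212.0, 193.0]), ([182, 208, 31, 7, 155], [197.0, 212.0])]
side yel []
side darkgreen [([242, 132, 8, 6, 34], [246.0, 135.0])]
side white []
wrist yel [([315, 0, 22, 24, 247], [328.0, 13.0]), ([249, 25, 57, 2, 112], [277.0, 25.0]), ([207, 215, 32, 41, 772], [220.0, 232.0]), ([280, 215, 34, 41, 1043], [298.0, 234.0]), ([260, 277, 4, 67, 238], [262.0, 311.0]), ([247, 279, 5, 65, 224], [249.0, 312.0])]
wrist darkgreen [([238, 198, 43, 26, 485], [259.0, 206.0])]
wrist white [([150, 0, 63, 53, 2176], [187.0, 20.0]), ([213, 0, 3, 15, 23], [215.0, 7.0]), ([221, 0, 78, 21, 1588], [260.0, 10.0]), ([301, 0, 4, 21, 41], [302.0, 10.0]), ([303, 0, 22, 35, 386], [312.0, 14.0]), ([320, 7, 9, 13, 53], [324.0, 15.0]), ([319, 28, 14, 13, 86], [325.0, 36.0]), ([215, 34, 145, 98, 8604], [301.0, 80.0])]
19.9
-24 -37 215 200.37757890553195 193.54879535911505
24 37 215 319.29154950563355 265.3228054506177
-7 0 258 263.15348364529234 249.5257050628959
-7 0 215 261.59762928008735 219.88222135574526
```

```bash
python3 - <<'E'
from h import *
def pr(n,X):
    c=vision.calibration(n);q=c["R"]@np.array(X)+c["t"];return (np.array([c["fx"]*q[0]/q[2]+c["cx"],c["fy"]*q[1]/q[2]+c["cy"]])).round(1)
for z in(40,60,80):print("table",z,pr("side",(462,332,z)),pr("scene",(471,328,z)))
for z in(200,215,220,230,240,250,260):print(z,pr("side",(613,-127,z)),pr("scene",(621,-131,z)))
E
```

```text
table 40 [283.2 314.9] [338.  256.2]
table 60 [283.5 307.2] [339.6 253.6]
table 80 [283.9 299.3] [341.3 250.9]
200 [245.9 142.1] [182.6 152. ]
215 [245.9 136.8] [181.8 148.6]
220 [245.9 135. ] [181.5 147.4]
230 [245.9 131.4] [181.  145.1]
240 [245.9 127.8] [180.4 142.7]
250 [245.9 124.2] [179.8 140.3]
260 [245.9 120.5] [179.2 137.9]
```

The stick is still in place with its top around z≈248. I'll continue down.

```bash
echo '{"moves": [[0,0,4,0],[0,0,0,0]]}' > mv.in && python3 steer.py mv.in | egrep 'pos|wrist_f'; echo '{"moves": [[0,0,4,0],[0,0,0,0]]}' > mv.in && python3 steer.py mv.in | egrep 'pos|wrist_f';  echo '{"moves": [[0,0,4,0],[0,0,0,0]]}' > mv.in && python3 steer.py mv.in | egrep 'pos|wrist_f'; python3 - <<'E'
from h import *
import cv2
im=vision.camera("side");h=cv2.cvtColor(im,cv2.COLOR_RGB2HSV);m=cv2.inRange(h,(55,120,20),(80,255,120));m[:, :215]=0;m[:,290:]=0;m[:90]=0;m[180:]=0
k,l,s,c=cv2.connectedComponentsWithStats(m);print(s[1:][s[1:,4]>8])
E
```

```text
ee_pos: [612.9, -140.7, 208.5]
wrist_force: [-0.3, -0.2, -0.6]
ee_pos: [612.9, -140.7, 204.5]
wrist_force: [0.8, 0.9, -0.2]
ee_pos: [612.9, -140.7, 200.5]
wrist_force: [-0.5, -0.1, -0.6]
[]
```

```bash
echo '{"moves": [[0,0,5,0],[0,0,5,0],[0,0,5,0],[0,0,5,0]]}' > mv.in && python3 steer.py mv.in | egrep 'pos|wrist_f'; python3 - <<'E'
from h import *
import cv2
for n in("scene","side","wrist"):
    im=vision.camera(n);h=cv2.cvtColor(im,cv2.COLOR_RGB2HSV)
    for nm,lo,hi in(("yel",(18,120,70),(32,255,255)),("dg",(55,120,20),(80,255,120)),("tip",(12,15,50),(30,70,150))):
        m=cv2.inRange(h,np.array(lo),np.array(hi))
        if n=="scene":m[:, :160]=0;m[:,200:]=0;m[:100]=0;m[175:]=0
        if n=="side":m[:, :230]=0;m[:,265:]=0;m[:90]=0;m[150:]=0
        if n=="wrist":m[:150,]=0;m[:,:190]=0;m[:,340:]=0
        k,l,s,c=cv2.connectedComponentsWithStats(m)
        print(n,nm,[s[i].tolist() for i in range(1,k) if s[i,4]>15][:6])
def pr(n,X):
    c=vision.calibration(n);q=c["R"]@np.array(X)+c["t"];return (np.array([c["fx"]*q[0]/q[2]+c["cx"],c["fy"]*q[1]/q[2]+c["cy"]])).round(1)
for z in(215,240,264):print(z,pr("side",(613,-141,z)),pr("scene",(613,-141,z)))
E
```

```text
ee_pos: [613.0, -140.7, 180.5]
wrist_force: [-1.0, 0.4, 2.1]
scene yel [[173, 145, 6, 11, 32]]
scene dg []
scene tip [[160, 100, 18, 3, 39], [175, 100, 16, 18, 101], [176, 137, 10, 13, 77], [185, 136, 5, 6, 20], [160, 145, 14, 7, 51]]
side yel []
side dg []
side tip [[230, 98, 4, 5, 16], [230, 103, 35, 34, 659]]
wrist yel [[203, 232, 25, 24, 440], [283, 232, 36, 24, 693], [247, 276, 5, 68, 251], [260, 276, 4, 68, 258]]
wrist dg []
wrist tip [[220, 226, 33, 49, 773], [259, 226, 34, 49, 791]]
215 [246.8 134.7] [181.9 144.7]
240 [246.8 125.8] [180.5 138.8]
264 [246.8 117.1] [179.1 132.9]
```

```bash
for i in 1; do echo '{"moves": [[0,0,5,0],[0,0,5,0],[0,0,5,0]]}' > mv.in && python3 steer.py mv.in | egrep 'pos|wrist_f'; done; echo '{"moves": [[0,0,5,0],[0,0,5,0]]}' > mv.in && python3 steer.py mv.in | egrep 'pos|wrist_f';echo '{"moves": [[0,0,5,0],[0,0,5,0]]}' > mv.in && python3 steer.py mv.in | egrep 'pos|wrist_f'
```

```text
ee_pos: [613.0, -140.7, 165.5]
wrist_force: [-0.5, 0.9, 1.7]
ee_pos: [613.0, -140.7, 155.5]
wrist_force: [-0.7, 1.1, 1.8]
ee_pos: [613.0, -140.8, 145.6]
wrist_force: [0.5, 1.4, 1.0]
```

```bash
echo '{"moves": [[0,0,4,0],[0,0,4,0]]}' > mv.in && python3 steer.py mv.in | egrep 'pos|wrist_f'; echo '{"moves": [[0,0,4,0],[0,0,0,0]]}' > mv.in && python3 steer.py mv.in | egrep 'pos|wrist_f';echo '{"moves": [[0,0,4,0],[0,0,0,0]]}' > mv.in && python3 steer.py mv.in | egrep 'pos|wrist_f'
```

```text
ee_pos: [613.0, -140.7, 137.7]
wrist_force: [-0.9, 0.7, 0.6]
ee_pos: [612.8, -140.5, 133.4]
wrist_force: [-1.9, 3.3, -2.2]
ee_pos: [612.9, -140.6, 129.6]
wrist_force: [-1.6, 3.2, -2.0]
```

```bash
echo '{"moves": [[0,0,4,0],[0,0,0,0]]}' > mv.in && python3 steer.py mv.in | egrep 'pos|wrist_f'; echo '{"moves": [[0,0,-8,0],[0,0,-15,0],[0,0,-20,0],[0,0,-20,0]]}' > mv.in && python3 steer.py mv.in | egrep 'pos|wrist_f'; echo '{"moves": [[0,0,-40,0],[0,0,-50,0],[0,0,-50,0],[0,0,0,0]]}' > mv.in && python3 steer.py mv.in | egrep 't:|pos|wrist_f'; python3 - <<'E'
from h import *
import cv2
for n in("scene","side","wrist"):
    im=vision.camera(n);h=cv2.cvtColor(im,cv2.COLOR_RGB2HSV)
    for nm,lo,hi in(("yel",(18,120,70),(32,255,255)),("dg",(55,120,20),(80,255,120))):
        m=cv2.inRange(h,np.array(lo),np.array(hi))
        if n=="scene":m[:, :140]=0;m[:,220:]=0;m[:100]=0;m[215:]=0
        if n=="side":m[:, :215]=0;m[:,290:]=0;m[:90]=0;m[215:]=0
        k,l,s,c=cv2.connectedComponentsWithStats(m)
        print(n,nm,[s[i].tolist() for i in range(1,k) if s[i,4]>15][:8])
c=vision.calibration("wrist")
for x,y in((-21,-37),(27,37)):
    q=c["R"]@np.r_[np.array([617.3,-144.5])+x*np.array([.413,-.911])+y*np.array([.911,.413]),215]+c["t"];print("opening",c["fx"]*q[0]/q[2]+c["cx"],c["fy"]*q[1]/q[2]+c["cy"])
E
```

```text
ee_pos: [612.9, -140.6, 125.6]
wrist_force: [-0.8, 2.8, -1.0]
ee_pos: [613.3, -141.1, 191.0]
wrist_force: [0.2, 0.8, 0.2]
t: 24.22
ee_pos: [613.8, -141.2, 334.8]
tcp_rot: [3.136, 0.005, 1.993]
wrist_force: [-1.3, -0.9, -1.1]
scene yel [[166, 133, 26, 24, 371]]
scene dg [[148, 165, 8, 11, 47]]
side yel []
side dg []
wrist yel [[298, 19, 17, 25, 167], [341, 29, 4, 6, 19], [237, 46, 24, 1, 24], [221, 163, 76, 47, 3467], [248, 283, 4, 61, 173], [260, 284, 4, 60, 201]]
wrist dg []
opening 220.00685458516634 161.1437354008807
opening 298.02445780600686 209.89574881182634
```

The flap is shut: its yellow area and box are back to the initial values, and the stick has gone from the slot. One last check of the gate and the bystander objects, then hand in.

```bash
python3 - <<'E'
from h import *
import cv2
b=cv2.imread("pics/scene0.png");a=vision.camera("scene")
for im in(b,a[:,:,::-1]):
    h=cv2.cvtColor(np.ascontiguousarray(im),cv2.COLOR_BGR2HSV)
    for nm,lo,hi in(("org",(3,150,100),(14,255,255)),("yel",(18,120,110),(32,255,255))):
        m=cv2.inRange(h,np.array(lo),np.array(hi));m[:,:200]=0;m[:,320:]=0;m[:150]=0
        k,l,s,c=cv2.connectedComponentsWithStats(m);print(nm,[(s[i].tolist(),c[i].round(1).tolist()) for i in range(1,k) if s[i,4]>12])
m=cv2.inRange(cv2.cvtColor(a,cv2.COLOR_RGB2HSV),(60,60,30),(88,255,255))[235:270,320:360];print("green at old stick place",(m>0).sum())
print(manip.hand_in())
E
```

```text
org [([240, 179, 10, 21, 43], [244.8, 188.7]), ([266, 279, 17, 10, 62], [274.5, 282.8]), ([272, 294, 17, 11, 69], [280.6, 298.3])]
yel [([289, 264, 10, 9, 71], [293.9, 267.8])]
org [([223, 172, 11, 21, 53], [228.3, 181.8]), ([266, 278, 17, 11, 73], [274.2, 282.8]), ([272, 293, 18, 12, 83], [280.4, 298.5])]
yel [([289, 264, 10, 9, 74], [293.8, 268.0])]
green at old stick place 0
the job is handed in; nothing more can be done
None
```

I pushed the gate shut gently (about 20 N against the stop), then posted the used stick through the flap, which sprang shut again, and handed the job in at about 24 s. The catch snapping out was judged from the gate's position and the force, and the stick being inside from it having left the slot. The capped stick and scissors had not moved, and I kept clear of the bowl but did not re-measure it.

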